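Load the vial reader and start it

ROBOT

A 7-joint arm with a two-finger parallel gripper is mounted at the origin on the work surface. World frame = base frame: x ahead of the robot, y to its left, z up, the work surface at z = 0. Lengths are in m, angles in rad, forces in N, time in s.
With the tool pointing down it reaches from about 0.425 to 1.025 m from the base axis. Payload 9.4 kg.
Tool frame: the origin (TCP) lies between the finger pads; the fingertips stand 11 mm ahead of it and the grasp point (between the pads) lies 8 mm behind it; z points along the fingers, y is the line along which they close (so a half turn about z gives the same grasp; the last joint's range is limited). The gripper opens to 85 mm and grips with 20 to 120 N. Pads are 22 mm wide; open, the fingers measure 114 mm over their backs; the gripper's body (76 mm by 85 mm) begins 54 mm behind the grasp point. The pads swing forward as they close: fully open they stand 13 mm farther back than shut.
Start: joints at [1.254, 0.599, -0.003, 1.599, 0.002, 0.943, -0.08], TCP at [0.172, -0.704, 0.242] pointing down, gripper open.
Joint ranges: [-2.57, 2.57], [-0.35, 1.97], [-1.29, 1.29], [0.11, 2.56], [-1.05, 4.19], [0.11, 1.86], [-2.63, 2.63]. Speed limits (rad/s): [2.22, 2.22, 3.01, 3.01, 3.14, 3.14, 3.14].

INTERFACE

Orientations are given as a rotation vector (axis times angle).
In Python, from plant import arm, read_camera, finish_job gives the robot as it stands. The module is installed in compiled form; this text tells all that it offers.
- The arm moves only by the tool step_arm, never from a script. Its argument "rows" is one flat list of numbers, 7 for each row, row after row: the shift along the tool's x, y, z in m, then the turn, a rotation vector about the tool's x, y, z in rad, then the finger opening in m, from 0 to 0.0854. A call has 1 to 10 rows; each row is the pose to reach, as a shift and turn from the pose commanded when the call began, along the tool's axes at that moment; what a row does not reach only later rows make up. A row lasts 1/8 s, in which the tool goes at most 62.5 mm and 10.7 degrees, less where a joint would pass 70% of its speed; a pose out of reach is approached as far as the arm can. A call with a gripper value outside its range is refused whole. The fingers move at their own pace and stop on an object; the grip force is fixed at half the most. Time passes only in rows, so rows that repeat a pose let the fingers close. It gives the time, the measured TCP pose, the force, the opening and the grip force at its end, in the units of the state.
- arm.sense(): the state, without advancing time (a new reading comes with each control period).
- read_camera(name): name is "scene" or "top" or "wrist"; returns a dict with "img" (420x560x3 uint8, red, green, blue), "vertical_fov" (degrees; the focal length in pixels is half the picture's height over the tangent of half this angle, whatever the lens; pixels are square), "cx", "cy" (the principal point, pixels), "origin" and "orientation" of the camera in the world. Camera axes: x right, y down, z forward; pixel columns grow to the right and rows downward; lengths in m; the calibration is good to about 2 mm. A picture is of the moment at which its call begins. There is no depth.
- finish_job(): hands the job in; it is judged then, once.
The state is a dict: "clock": time; "joints": joint angles; "qd": joint speeds; "tau": joint torques, N m; "eef_pos": TCP position; "tool_rot": TCP orientation; "force": force on the tool from outside, world axes, zero at the start; "ft_torque": the same for the moment, N m; "opening": finger opening in m; "finger_force": force on a finger pad.
Only numpy, scipy, OpenCV 4.12 (cv2) and the standard library are available. Lean on these libraries where they do the work, as an engineer would, in place of code of your own. Each camera call takes 0.05 s, during which the arm holds its last target. There are 200 camera calls.

TASK

Push the row of four vial carriers along the lane from behind with the fingertips, as one closed-up train, until the first carrier is fully home against the end stop; then press the round start button on top of the reader all the way down and let it come up again. Do not grip, lift or tip the carriers or pull the row apart, and leave the spare carrier, the bottle and the beaker alone.

Things in the scene. Friction and masses are not known exactly. Their poses are not given: they have to be found in the camera images.
- lane: Fixed aluminium loading lane with a white sample reader at its end. Local +y runs along the lane to the reader, z up; origin on the table, on the lane's centre line. Lane: local y -160 to 130 mm, floor 8 mm above the table, 36.6 mm wide inside, walls 4 mm thick, tops 16 mm above the table, rear end open. It lies roughly along world y (yaw varies), reader on the +y side.
- lane_stop (a point): Point on the lane's floor and centre line at the foot of the end stop, 8 mm above the table; axes as the lane. The end stop is the front face of the reader, a box 110 mm wide, 120 mm long and 70 mm tall that closes the lane at local y = 130 mm.
- start_top (a point): Centre of the top of the round steel start button (26 mm across, facing up) on top of the reader's box, on the lane's centre line 40 mm beyond the end stop face.
- start (a joint): Travel of the start button in m: 0 released, 0.006 fully down; it is sprung, needs about 5 N to go fully down and comes back by itself.
- carrier1: The first carrier, nearest the end stop: grey plastic block 34 x 34 mm, 30 mm tall, with a capped vial (21 mm across) up to 52 mm above the block's underside; about 60 g. Origin at the centre of its underside; z up, y along the lane. The four start as a touching row, 50 to 110 mm short of the stop; under 5 N slides them all.
- carrier2: The second carrier: grey plastic block 34 x 34 mm, 30 mm tall, with a capped vial (21 mm across) up to 52 mm above the block's underside; about 60 g. Origin at the centre of its underside; z up, y along the lane. The four start as a touching row, 50 to 110 mm short of the stop; under 5 N slides them all.
- carrier3: The third carrier: grey plastic block 34 x 34 mm, 30 mm tall, with a capped vial (21 mm across) up to 52 mm above the block's underside; about 60 g. Origin at the centre of its underside; z up, y along the lane. The four start as a touching row, 50 to 110 mm short of the stop; under 5 N slides them all.
- carrier4: The fourth and last carrier, at the open rear end of the row: grey plastic block 34 x 34 mm, 30 mm tall, with a capped vial (21 mm across) up to 52 mm above the block's underside; about 60 g. Origin at the centre of its underside; z up, y along the lane. The four start as a touching row, 50 to 110 mm short of the stop; under 5 N slides them all.
- spare_carrier: A loose carrier like the four in the lane, standing on the table off the rear end of the lane; to be left alone. Origin at the centre of its underside.
- reagent_bottle: Amber glass bottle, 54 mm across, 110 mm tall, standing beyond the lane; to be left alone. Origin at the centre of its underside.
- beaker: Open glass beaker, 66 mm across, 85 mm tall, standing beyond the lane; to be left alone. Origin at the centre of its underside.

How it is judged:
On the way, in this order (a step that is already met when the one before it is completed fails the run):
1. the four carriers stand closed up against the end stop (y of carrier1 in the frame of lane_stop above -0.02 m and y of carrier2 in the frame of lane_stop above -0.055 m and y of carrier3 in the frame of lane_stop above -0.09 m and y of carrier4 in the frame of lane_stop above -0.125 m and z of each of carrier1, carrier2, carrier3, carrier4 in the frame of lane_stop below 0.004 m and angle between each of carrier1, carrier2, carrier3, carrier4's own z axis and vertical below 0.1 rad), for 0.2 s.
2. the start button is pressed down (y of carrier1 in the frame of lane_stop above -0.02 m and y of carrier2 in the frame of lane_stop above -0.055 m and y of carrier3 in the frame of lane_stop above -0.09 m and y of carrier4 in the frame of lane_stop above -0.125 m and value of joint start above 0.0045 m), for 0.05 s.
At the end, for the whole second after the job is handed in: All four carriers stand upright in the lane at rest, the first within 3 mm of the end stop, the others closed up behind it (within 4, 5 and 6 mm of their places in a gapless row), and the start button, having been pressed at least 4.5 mm down after that, is up again (all of step 1 and linear speed of each of carrier1, carrier2, carrier3, carrier4 below 0.01 m/s and value of joint start below 0.0015 m); the robot touches nothing.
It fails at once if a carrier is lifted out of the lane or tipped over (z of any of carrier1, carrier2, carrier3, carrier4 in the frame of lane_stop above 0.008 m or angle between any of carrier1, carrier2, carrier3, carrier4's own z axis and vertical above 0.3 rad).
It fails at once if the row is pulled apart: a gap of more than 12 mm between neighbours (distance between carrier1 and carrier2 above 0.046 m or distance between carrier2 and carrier3 above 0.046 m or distance between carrier3 and carrier4 above 0.046 m).
It fails at once if the fingers straddle a carrier or its vial to grip it ((horizontal distance between the grasp point and carrier1 below 0.012 m and height (world z) of the grasp point below 0.073 m) or (horizontal distance between the grasp point and carrier2 below 0.012 m and height (world z) of the grasp point below 0.073 m) or (horizontal distance between the grasp point and carrier3 below 0.012 m and height (world z) of the grasp point below 0.073 m) or (horizontal distance between the grasp point and carrier4 below 0.012 m and height (world z) of the grasp point below 0.073 m)).
It fails at once if the start button is pressed before the row is home (value of joint start above 0.003 m and y of carrier1 in the frame of lane_stop below -0.025 m).
It fails at once if the spare carrier, the bottle or the beaker is moved by more than 15 mm (distance of any of spare_carrier, reagent_bottle, beaker from where it was at the start of the episode above 0.015 m).
It also fails if it takes over 48 s, if anything falls off the work surface, if the arm or the gripper's body presses on something with over 40 N, if the wrist force passes 120 N, or if a joint passes its speed limit or range.

## Working session

There is one attempt and no reset: what is moved stays moved. The work goes in short steps, Python scripts to look and compute and a tool call to move; the robot and the scene stay as the last step left them, time stands still between calls to the robot, and variables do not carry over. Pictures are saved under pics/ and viewed, at most 10 in all, crops included, and the job is handed in when it is done.

Besides the shell and the picture viewer there is one more tool, called after "Call:" by a JSON object that holds its "op" and its "data". step_arm: Moves the arm, as the interface text tells. Its arguments: {"type":"object","properties":{"rows":{"type":"array"}},"required":["rows"]}

```bash
mkdir -p pics
cat > h.py <<'E'
import numpy as np,cv2
from scipy.spatial.transform import Rotation as R
from plant import arm, read_camera, finish_job
def Rm(o):
    o=np.array(o,float)
    return o if o.shape==(3,3) else (R.from_rotvec(o).as_matrix() if o.size==3 else R.from_quat(o).as_matrix())
def ray(c,u,v):
    f=210/np.tan(np.radians(c["vertical_fov"])/2)
    return np.array(c["origin"]),Rm(c["orientation"])@np.array([(u-c["cx"])/f,(v-c["cy"])/f,1])
def onz(c,u,v,z):
    o,d=ray(c,u,v); return o+d*(z-o[2])/d[2]
def px(c,p):
    f=210/np.tan(np.radians(c["vertical_fov"])/2)
    q=Rm(c["orientation"]).T@(np.array(p)-c["origin"]); return q[0]/q[2]*f+c["cx"],q[1]/q[2]*f+c["cy"]
def save(c,n): cv2.imwrite("pics/"+n,c["img"][:,:,::-1])
E
python3 - <<'E'
from h import *
import pickle
cs={n:read_camera(n) for n in("scene","top","wrist")}
pickle.dump(cs,open("c0.pkl","wb"))
for n,c in cs.items(): print(n,{k:c[k] for k in c if k!="img"})
save(cs["top"],"top0.png");save(cs["scene"],"scene0.png")
s=arm.sense();print(s)
E
```

```text
scene {'vertical_fov': 51.6957296581656, 'cx': 283.87416989811624, 'cy': 202.00143064622597, 'origin': array([1.2410485 , 0.18086518, 0.55587006]), 'orientation': array([-1.30457995, -2.04020884,  1.03651768])}
top {'vertical_fov': 48.52574752074248, 'cx': 279.3950078569381, 'cy': 206.93901378883828, 'origin': array([ 0.55294212, -0.10440175,  1.05979181]), 'orientation': array([-2.19146957,  2.17467961, -0.11501386])}
wrist {'vertical_fov': 68.53460251056502, 'cx': 275.22684087930384, 'cy': 204.16160008386086, 'origin': array([ 0.25248928, -0.68434757,  0.37294043]), 'orientation': array([ 2.25916607, -1.77089273, -0.29418804])}
{'clock': 0.15, 'joints': array([ 1.25429975,  0.59997134, -0.00251818,  1.5999289 ,  0.0017851 ,
        0.94288872, -0.07981043]), 'qd': array([-0.00161815, -0.00084162,  0.00057055, -0.00241513, -0.00041247,
       -0.00086398,  0.00121125]), 'tau': array([ 2.71199009e-03, -7.76994181e+01,  1.56686805e+00, -2.58236432e+01,
        1.24626598e-02,  6.83575810e-03, -5.12718103e-06]), 'eef_pos': array([ 0.17209635, -0.70393929,  0.24160017]), 'tool_rot': array([-3.11787737e+00, -3.75658864e-01,  4.05143897e-04]), 'force': array([-0.66844531,  0.5789589 ,  0.34505739]), 'ft_torque': array([ 0.05960628, -0.00958877, -0.02644615]), 'finger_force': 0.0, 'opening': 0.08522684298868698}
```

View pics/top0.png

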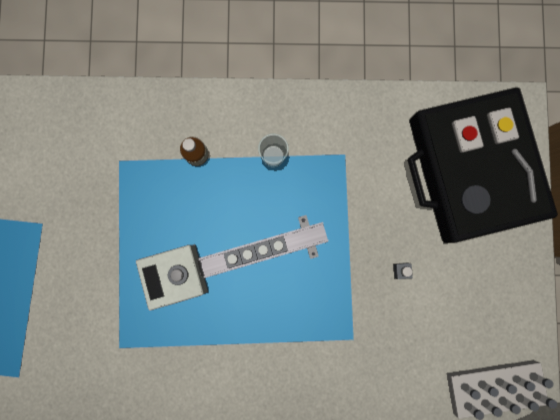

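View pics/scene0.png

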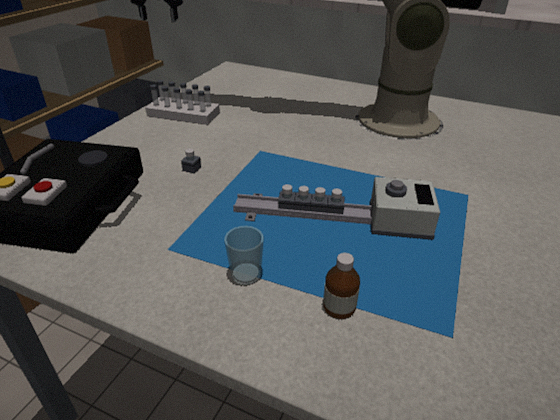

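Top view: lane from its rear end at about (325,233) to the reader at (203,268), button about (178,274), caps at (232,259), (247,255), (263,250), (278,245), spare at (404,270). Scene view: caps at about (288,190) to (337,195), button at (397,187).

Run:
```python
from h import *
import pickle
cs=pickle.load(open("c0.pkl","rb"))
def blobs(c,box,lo,amin):
    x0,y0,x1,y1=box; g=cv2.cvtColor(c["img"],cv2.COLOR_RGB2GRAY)[y0:y1,x0:x1]
    n,l,s,ce=cv2.connectedComponentsWithStats((g>lo).astype(np.uint8))
    return [(ce[i]+[x0,y0],s[i,4]) for i in range(1,n) if s[i,4]>=amin]
t,s=cs["top"],cs["scene"]
for thr in(150,170,190): print(thr,[(np.round(p,1),a) for p,a in blobs(t,(222,235,292,272),thr,8)],[(np.round(p,1),a) for p,a in blobs(s,(275,178,350,204),thr,8)])
for (u,v) in [(232,259),(278,245),(178,274),(325,233),(203,268),(404,270)]: print(u,v,onz(t,u,v,{178:.08,325:.016,203:.016}.get(u,.06)).round(3))
a=cv2.resize(t["img"][215:315,130:335],None,fx=3.9,fy=3.9,interpolation=cv2.INTER_CUBIC)
b=cv2.resize(s["img"][165:245,225:445],(800,291),interpolation=cv2.INTER_CUBIC)[:210]
a=a[:390,:799]; b=b[:,:799]
cv2.imwrite("pics/z.png",np.vstack([a,b])[:,:,::-1])
```

```text
150 [(array([256.7, 251.4]), np.int32(491)), (array([278. , 245.1]), np.int32(71)), (array([262.4, 249.4]), np.int32(71)), (array([247. , 254.3]), np.int32(73)), (array([231.7, 258.5]), np.int32(69))] [(array([287.1, 187.1]), np.int32(17)), (array([303.5, 188.4]), np.int32(20)), (array([320. , 189.7]), np.int32(22)), (array([336.7, 191. ]), np.int32(21))]
170 [(array([272.4, 236.9]), np.int32(18)), (array([288.4, 242.3]), np.int32(100)), (array([256.1, 241.6]), np.int32(18)), (array([277.9, 245.2]), np.int32(58)), (array([236.1, 247.5]), np.int32(22)), (array([262.5, 249.6]), np.int32(55)), (array([246.9, 254.2]), np.int32(58)), (array([223.7, 264.2]), np.int32(61)), (array([231.7, 258.7]), np.int32(59))] []
190 [(array([277.7, 245. ]), np.int32(42)), (array([262.2, 249.5]), np.int32(42)), (array([246.9, 254.2]), np.int32(44)), (array([231.7, 258.5]), np.int32(42))] []
232 259 [ 0.531 -0.02   0.06 ]
278 245 [ 0.561 -0.117  0.06 ]
178 274 [0.499 0.09  0.08 ]
325 233 [ 0.589 -0.223  0.016]
203 268 [0.509 0.048 0.016]
404 270 [ 0.51  -0.387  0.06 ]
```

View pics/z.png

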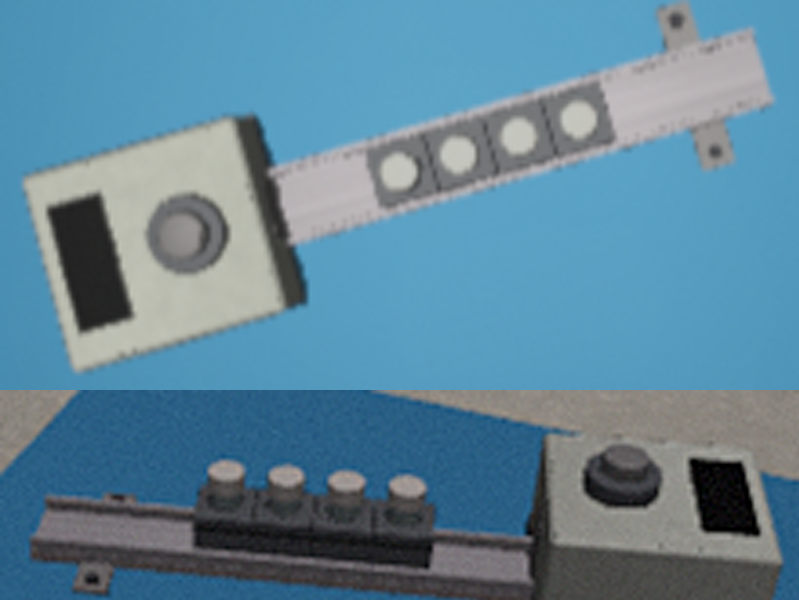

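The crop shows a touching row of four caps, button top at about (176.9,274.5) in the top view and (397.7,182.5) in the scene view, inside a dark ring.

Run:
```python
from h import *
import pickle
cs=pickle.load(open("c0.pkl","rb"));t,s=cs["top"],cs["scene"]
def tri(a,b):
    o1,d1=ray(t,*a);o2,d2=ray(s,*b)
    d1/=np.linalg.norm(d1);d2/=np.linalg.norm(d2)
    A=np.stack([d1,-d2],1);k=np.linalg.lstsq(A,o2-o1,rcond=None)[0]
    p,q=o1+k[0]*d1,o2+k[1]*d2; return (p+q)/2,np.linalg.norm(p-q)
T=[(231.7,258.5),(246.9,254.2),(262.2,249.5),(277.7,245)];S=[(336.7,191),(320,189.7),(303.5,188.4),(287.1,187.1)]
P=[]
for a,b in zip(T,S): p,e=tri(a,b);P.append(onz(t,*a,.06));print(p.round(4),round(e,4),P[-1].round(4))
print("btn",tri((176.9,274.5),(397.7,183.7)))
P=np.array(P);B=onz(t,176.9,274.5,.08)
d=P[0]-P[3];d/=np.linalg.norm(d);print("dir",d,"yaw",np.degrees(np.arctan2(-d[0],d[1])),np.linalg.norm(P[0]-P[3]))
e=(B-P[3])[:2];e/=np.linalg.norm(e);print("dir btn",np.degrees(np.arctan2(-e[0],e[1])), "dist c1-btn",np.linalg.norm((B-P[0])[:2]))
print("blockbackmid",P[3]-.017*d)
# lane wall edges in top view
f=lambda u,v:(130+u/3.9,215+v/3.9)
print("rear corners",onz(t,*f(752,30),.016),onz(t,*f(773,100),.016))
print("front corners",onz(t,*f(270,172),.016),onz(t,*f(292,243),.016))
x,y,z=Rm(arm.sense()["tool_rot"]).T;print("tool axes",x,y,z)
```

```text
[ 0.5315 -0.0187  0.0607] 0.001 [ 0.5316 -0.0191  0.06  ]
[ 0.5408 -0.0511  0.0602] 0.0005 [ 0.5409 -0.0513  0.06  ]
[ 0.551  -0.0835  0.0603] 0.0008 [ 0.5511 -0.0838  0.06  ]
[ 0.5607 -0.1162  0.0599] 0.0013 [ 0.561  -0.1168  0.06  ]
btn (array([0.49832588, 0.09218961, 0.0899806 ]), np.float64(0.003701396169523433))
dir [-2.87549543e-01  9.57765765e-01 -2.17490623e-15] yaw 16.71130745040587 0.10209387524732201
dir btn 16.68974028949163 dist c1-btn 0.1163111414695232
blockbackmid [ 0.5658435  -0.13312542  0.06      ]
rear corners [ 0.61196909 -0.21838213  0.016     ] [ 0.57183741 -0.23040214  0.016     ]
front corners [0.52885061 0.05668179 0.016     ] [0.48887376 0.04333267 0.016     ]
tool axes [ 9.71381929e-01  2.37522912e-01 -1.16677894e-04] [ 0.23752261 -0.97138128 -0.00118858] [-3.95653407e-04  1.12685028e-03 -9.99999287e-01]
```

Call:
{"op": "step_arm", "data": {"rows": [0.52,-0.43,0.06,0,0,-1.622,0,0.52,-0.43,0.06,0,0,-1.622,0,0.52,-0.43,0.06,0,0,-1.622,0,0.52,-0.43,0.06,0,0,-1.622,0,0.52,-0.43,0.06,0,0,-1.622,0,0.52,-0.43,0.06,0,0,-1.622,0,0.52,-0.43,0.06,0,0,-1.622,0,0.52,-0.43,0.06,0,0,-1.622,0,0.52,-0.43,0.06,0,0,-1.622,0,0.52,-0.43,0.06,0,0,-1.622,0]}}

```text
clock: 1.4
eef_pos: [0.5449, -0.2036, 0.1866]
tool_rot: [-1.875, -2.521, -0.0]
force: [0.6, -0.5, 0.5]
opening: -0.0002
finger_force: 0.0
```

```bash
cat > go.py <<'E'
from h import *
import sys
s=arm.sense();M=Rm(s["tool_rot"]);p=np.array(s["eef_pos"])
d=np.array([-.2875,.9578,0]);c=np.array([d[1],-d[0],0]);rear=np.array([.5085,.0534,0])
print("clock",s["clock"],"tcp",p.round(4),"x.d deg off",np.degrees(np.cross(d,M[:,0])[2]).round(2),"lane y,x of tcp",((p-rear)@d).round(4),((p-rear)@c).round(4),"joints",np.round(s["joints"],2),"F",s["force"].round(1))
for a in sys.argv[1:]:
    y,x,z=map(float,a.split(",")); q=rear+y*d+x*c;q[2]=z
    print(a,"shift",(M.T@(q-p)).round(4))
E
python3 go.py -0.225,0,0.12 -- 2>/dev/null | head -5
python3 - <<'E'
from h import *
c=read_camera("wrist");save(c,"w1.png")
for p in [(.5748,-.1628,.03),(.561,-.1168,.06),(.5919,-.2244,.016)]: print(px(c,p))
E
```

```text
clock 1.4 tcp [ 0.5449 -0.2036  0.1866] x.d deg off 0.02 lane y,x of tcp -0.2566 -0.0391 joints [ 0.57  0.53 -0.45  1.97  0.34  0.72  0.21] F [ 0.6 -0.5  0.5]
-0.225,0,0.12 shift [0.0316 0.0391 0.0666]
(np.float64(318.217705937392), np.float64(158.55112156479296))
(np.float64(325.99044504810644), np.float64(105.46984912894052))
(np.float64(312.3657196470589), np.float64(216.71251769908528))
```

View pics/w1.png

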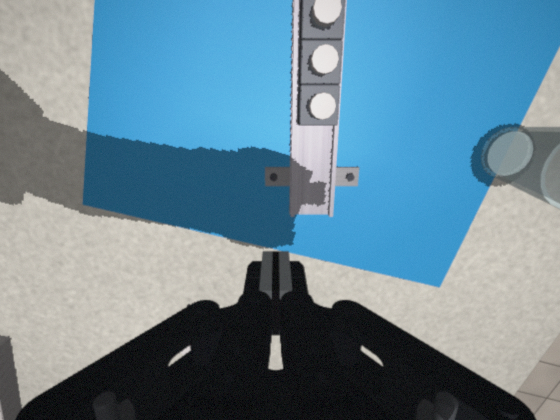

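The wrist view shows the last cap at about (322,105), the lane's rear end at (313,213) and the closed fingertips at (276,255). That agrees with the estimate to within about 3 mm.

Call:
{"op": "step_arm", "data": {"rows": [0.0315,0.0385,0.05,0,0,0,0,0.0315,0.0385,0.05,0,0,0,0,0.0315,0.0385,0.1,0,0,0,0,0.0315,0.0385,0.13,0,0,0,0,0.0315,0.0385,0.156,0,0,0,0,0.0315,0.0385,0.156,0,0,0,0,0.0315,0.0385,0.156,0,0,0,0]}}

```text
clock: 2.33
eef_pos: [0.5721, -0.1643, 0.0318]
tool_rot: [1.876, 2.519, 0.0]
force: [-0.0, 0.3, 0.4]
opening: 0.0002
finger_force: 0.0
```

```bash
python3 go.py
python3 - <<'E'
from h import *
t,s=read_camera("top"),read_camera("scene")
a=cv2.resize(t["img"][205:315,130:350],(800,400),interpolation=cv2.INTER_CUBIC)
b=cv2.resize(s["img"][150:230,215:435],(800,291),interpolation=cv2.INTER_CUBIC)[:200]
cv2.imwrite("pics/z2.png",np.vstack([a,b])[:,:,::-1])
E
```

```text
clock 2.325 tcp [ 0.5721 -0.1643  0.0318] x.d deg off -0.07 lane y,x of tcp -0.2268 -0.0017 joints [ 0.38  0.75 -0.29  2.03  0.5   0.43 -0.01] F [-0.   0.3  0.4]
```

View pics/z2.png

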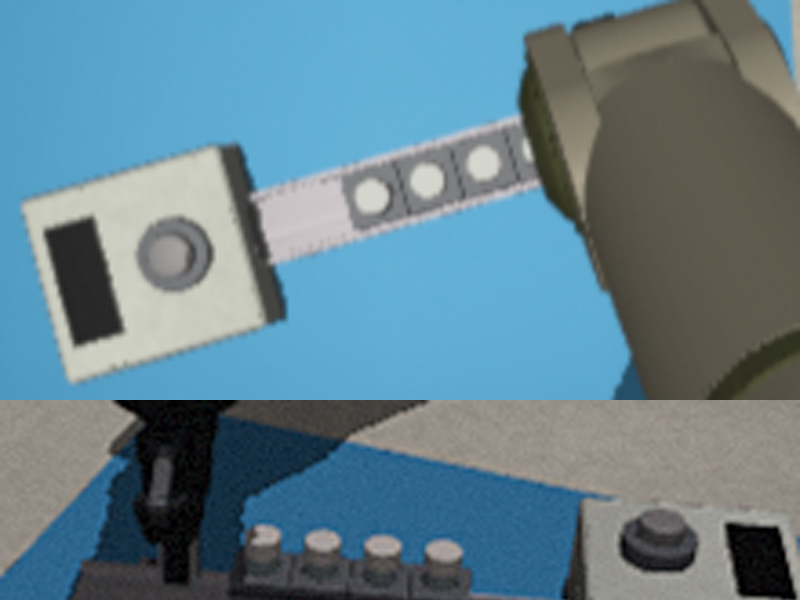

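The fingertips are lowered in the lane behind carrier 4 (bottom crop at about (178,570)), clear of it, and the row is still closed up.

Call:
{"op": "step_arm", "data": {"rows": [0.005,0,0,0,0,0,0,0.01,0,0,0,0,0,0,0.014,0,0,0,0,0,0,0.018,0,0,0,0,0,0,0.022,0,0,0,0,0,0,0.026,0,0,0,0,0,0,0.03,0,0,0,0,0,0,0.034,0,0,0,0,0,0,0.038,0,0,0,0,0,0,0.042,0,0,0,0,0,0]}}

```text
clock: 3.68
eef_pos: [0.5597, -0.1232, 0.0309]
tool_rot: [-1.876, -2.52, 0.0]
force: [0.2, -2.0, 0.6]
opening: 0.0002
finger_force: 0.9
```

Call:
{"op": "step_arm", "data": {"rows": [0.004,0,0,0,0,0,0,0.008,0,0,0,0,0,0,0.012,0,0,0,0,0,0,0.016,0,0,0,0,0,0,0.02,0,0,0,0,0,0,0.023,0,0,0,0,0,0,0.026,0,0,0,0,0,0]}}

```text
clock: 4.55
eef_pos: [0.5522, -0.0984, 0.0309]
tool_rot: [-1.876, -2.52, 0.0]
force: [0.7, -1.6, 0.7]
opening: 0.0003
finger_force: 0.9
```

```bash
python3 go.py
python3 - <<'E'
from h import *
t,s=read_camera("top"),read_camera("scene")
a=cv2.resize(t["img"][205:315,130:350],(800,400),interpolation=cv2.INTER_CUBIC)
b=cv2.resize(s["img"][150:230,215:435],(800,291),interpolation=cv2.INTER_CUBIC)[:200]
cv2.imwrite("pics/z3.png",np.vstack([a,b])[:,:,::-1])
E
```

```text
clock 4.55 tcp [ 0.5522 -0.0984  0.0309] x.d deg off -0.04 lane y,x of tcp -0.158 -0.0018 joints [ 0.25  0.73 -0.25  2.11  0.5   0.36 -0.12] F [ 0.7 -1.6  0.7]
```

View pics/z3.png

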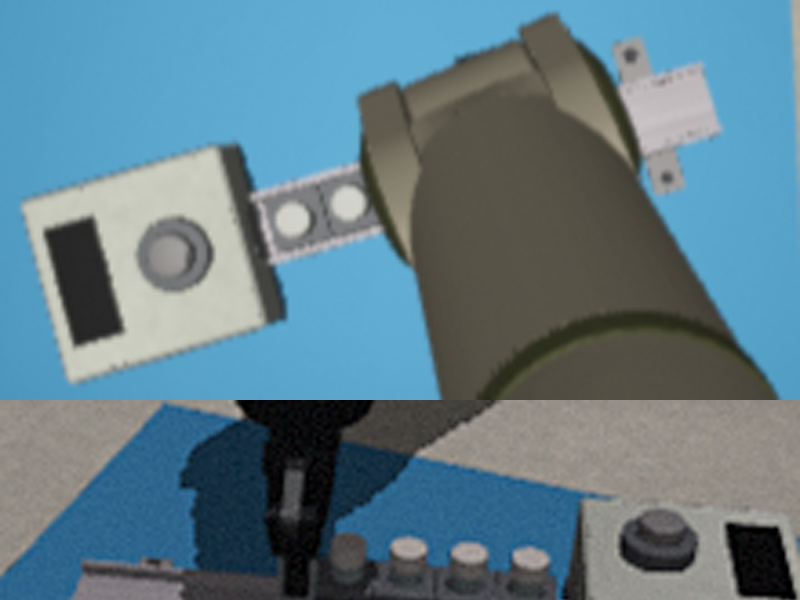

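Row closed up with carrier 1 near the stop (cap at (293,218)). About 10 mm are left by the estimate, so I continue slowly and watch the force.

Call:
{"op": "step_arm", "data": {"rows": [0.0015,0,0,0,0,0,0,0.003,0,0,0,0,0,0,0.0045,0,0,0,0,0,0,0.006,0,0,0,0,0,0,0.007,0,0,0,0,0,0,0.008,0,0,0,0,0,0,0.008,0,0,0,0,0,0]}}

```text
clock: 5.52
eef_pos: [0.5499, -0.0907, 0.0309]
tool_rot: [-1.875, -2.52, -0.0]
force: [0.1, 0.1, -0.3]
opening: -0.0001
finger_force: 0.1
```

Call:
{"op": "step_arm", "data": {"rows": [0.001,0,0,0,0,0,0,0.002,0,0,0,0,0,0,0.002,0,0,0,0,0,0]}}

```text
clock: 5.9
eef_pos: [0.5494, -0.0888, 0.0309]
tool_rot: [-1.876, -2.52, -0.0]
force: [0.1, -1.6, -0.6]
opening: -0.0002
finger_force: 0.3
```

Call:
{"op": "step_arm", "data": {"rows": [0.001,0,0,0,0,0,0,0.002,0,0,0,0,0,0,0.002,0,0,0,0,0,0]}}

```text
clock: 6.28
eef_pos: [0.5491, -0.0878, 0.031]
tool_rot: [1.876, 2.519, -0.001]
force: [1.9, -4.4, -0.5]
opening: 0.0002
finger_force: 2.5
```

Call:
{"op": "step_arm", "data": {"rows": [0.001,0,0,0,0,0,0,0.002,0,0,0,0,0,0,0.002,0,0,0,0,0,0]}}

```text
clock: 6.65
eef_pos: [0.5491, -0.0877, 0.0311]
tool_rot: [1.877, 2.516, -0.002]
force: [3.2, -10.8, -0.7]
opening: -0.0002
finger_force: 5.6
```

Force rose to 11 N with no further motion, at lane y of about −0.147 as predicted, so the row is home. I'll back off, rise and look.

Call:
{"op": "step_arm", "data": {"rows": [-0.005,0,0,0,0,0,0,-0.015,0,0,0,0,0,0,-0.03,0,0,0,0,0,0,-0.04,0,0,0,0,0,0,-0.04,0,-0.05,0,0,0,0,-0.04,0,-0.11,0,0,0,0,-0.04,0,-0.14,0,0,0,0,-0.04,0,-0.14,0,0,0,0,-0.04,0,-0.14,0,0,0,0]}}

```text
clock: 7.78
eef_pos: [0.5593, -0.124, 0.1703]
tool_rot: [-1.876, -2.519, 0.001]
force: [0.1, -0.2, -1.0]
opening: -0.0001
finger_force: 0.0
```

```bash
python3 go.py 0.04,0,0.15
python3 - <<'E'
from h import *
w,s=read_camera("wrist"),read_camera("scene")
print(px(w,(.497,.0917,.088)),px(s,(.497,.0917,.088)))
b=cv2.resize(s["img"][150:230,215:435],(560,204),interpolation=cv2.INTER_CUBIC)
save(w,"w4raw.png")
cv2.imwrite("pics/z4.png",np.vstack([w["img"][:390],b])[:,:,::-1])
E
```

```text
clock 7.775 tcp [ 0.5593 -0.124   0.1703] x.d deg off -0.07 lane y,x of tcp -0.1845 -0.0024 joints [ 0.42  0.54 -0.44  2.    0.36  0.67  0.05] F [ 0.1 -0.2 -1. ]
0.04,0,0.15 shift [0.2245 0.0021 0.0204]
(np.float64(279.7743352123202), np.float64(-194.09971681452473)) (np.float64(396.46546257597004), np.float64(184.208890758622))
```

View pics/z4.png

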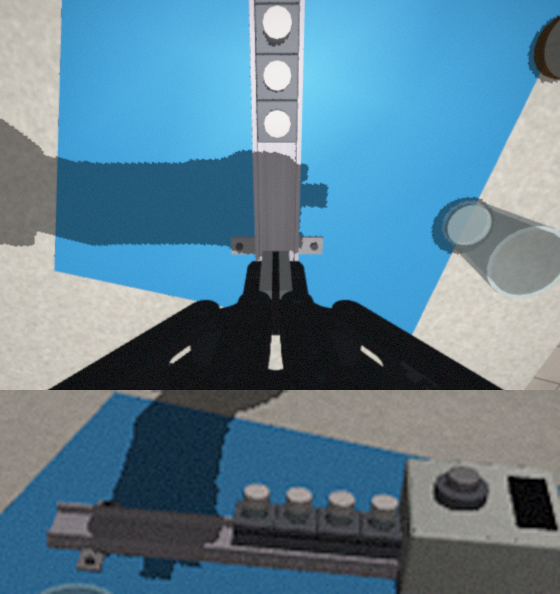

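The row stands closed up against the reader (scene crop: caps at (257,492) to (383,502)), and the button is at (463,475). Now I'll move over it.

Call:
{"op": "step_arm", "data": {"rows": [0.05,0.002,0,0,0,0,0,0.1,0.002,0,0,0,0,0,0.15,0.002,0,0,0,0,0,0.2,0.002,0,0,0,0,0,0.2245,0.002,0.02,0,0,0,0,0.2245,0.002,0.05,0,0,0,0,0.2245,0.002,0.06,0,0,0,0,0.2245,0.002,0.06,0,0,0,0]}}

```text
clock: 8.88
eef_pos: [0.4968, 0.0919, 0.11]
tool_rot: [-1.875, -2.519, 0.003]
force: [0.4, -0.5, 0.6]
opening: 0.0001
finger_force: 0.0
```

```bash
python3 go.py 0.04,0,0.1
python3 - <<'E'
from h import *
w,s=read_camera("wrist"),read_camera("scene")
b=cv2.resize(s["img"][110:230,265:485],(560,305),interpolation=cv2.INTER_CUBIC)
cv2.imwrite("pics/z5.png",np.vstack([w["img"][130:420],b])[:,:,::-1])
E
```

```text
clock 8.875 tcp [0.4968 0.0919 0.11  ] x.d deg off -0.04 lane y,x of tcp 0.0402 -0.0002 joints [-0.05  0.57 -0.35  2.19  0.43  0.45 -0.45] F [ 0.4 -0.5  0.6]
0.04,0,0.1 shift [-0.0002  0.0002  0.01  ]
```

View pics/z5.png

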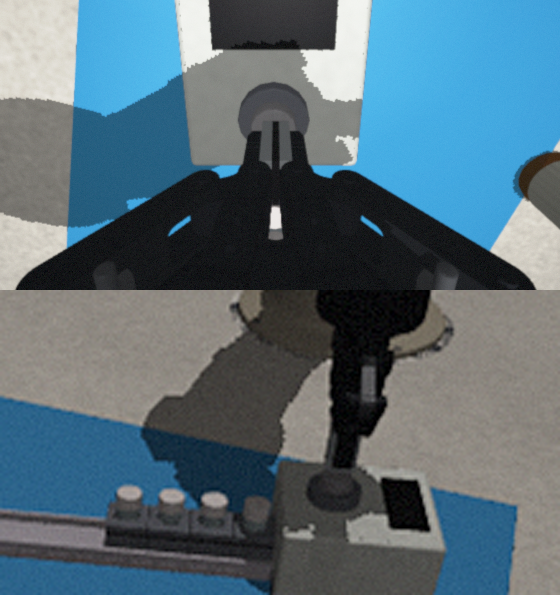

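The fingertips are centred over the button (wrist view (275,115), scene crop (335,475)) and the row is still home. I'll press in small steps.

Call:
{"op": "step_arm", "data": {"rows": [0,0,0.003,0,0,0,0,0,0,0.006,0,0,0,0,0,0,0.009,0,0,0,0,0,0,0.011,0,0,0,0,0,0,0.011,0,0,0,0]}}

```text
clock: 9.6
eef_pos: [0.4975, 0.092, 0.0999]
tool_rot: [1.876, 2.52, -0.0]
force: [0.7, -2.0, 3.1]
opening: -0.0004
finger_force: 1.6
```

Call:
{"op": "step_arm", "data": {"rows": [0,0,0.001,0,0,0,0,0,0,0.002,0,0,0,0,0,0,0.003,0,0,0,0,0,0,0.003,0,0,0,0]}}

```text
clock: 10.1
eef_pos: [0.4974, 0.092, 0.0971]
tool_rot: [1.876, 2.52, 0.0]
force: [0.8, -1.7, 6.2]
opening: -0.0003
finger_force: 3.3
```

Call:
{"op": "step_arm", "data": {"rows": [0,0,0.001,0,0,0,0,0,0,0.002,0,0,0,0,0,0,0.003,0,0,0,0,0,0,0.003,0,0,0,0]}}

```text
clock: 10.6
eef_pos: [0.4976, 0.0921, 0.0964]
tool_rot: [1.874, 2.518, 0.001]
force: [-7.2, -5.0, 44.3]
opening: 0.0
finger_force: 21.7
```

The button is at its hard stop. Release and rise.

Call:
{"op": "step_arm", "data": {"rows": [0,0,-0.005,0,0,0,0,0,0,-0.015,0,0,0,0,0,0,-0.04,0,0,0,0,0,0,-0.09,0,0,0,0,0,0,-0.12,0,0,0,0,0,0,-0.12,0,0,0,0,0,0,-0.12,0,0,0,0]}}

```text
clock: 11.48
eef_pos: [0.4967, 0.092, 0.2133]
tool_rot: [-1.875, -2.519, 0.001]
force: [-0.0, 0.0, 0.6]
opening: 0.0001
finger_force: 0.0
```

```bash
python3 go.py
python3 - <<'E'
from h import *
w,s=read_camera("wrist"),read_camera("scene")
b=cv2.resize(s["img"][110:230,265:485],(560,305),interpolation=cv2.INTER_CUBIC)
cv2.imwrite("pics/z6.png",np.vstack([w["img"][130:420],b])[:,:,::-1])
E
```

```text
clock 11.475 tcp [0.4967 0.092  0.2133] x.d deg off -0.03 lane y,x of tcp 0.0404 -0.0002 joints [ 0.06  0.41 -0.48  2.1   0.3   0.69 -0.32] F [-0.   0.   0.6]
```

View pics/z6.png

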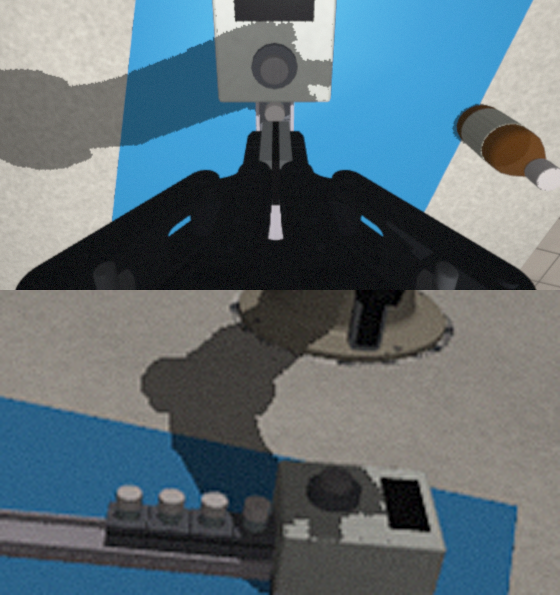

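The button is up again (scene crop (335,478)), the row is closed up at the stop (caps (128,492) to (256,508)) and the arm is clear.

```bash
python3 -c "
from plant import finish_job
print(finish_job())"
```

```text
the job is handed in; nothing more can be done
None
```

I handed the job in at about 11.5 s: the four carriers are closed up against the end stop, and the start button was pressed to its hard stop and is up again; `finish_job()` gave no verdict.

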